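# Make up two leader kits in film cans

### The job

Make up the two kits at the film bench: in the open blue can put the green head leader, the red tail leader and the bare white core; in the open gold can put the black leader and the roll of amber splicing tape. Lay each piece flat on the floor of its can, side by side and not on top of one another, and leave the cans standing where they are. The blue leader is not wanted: leave it, the splicer and the bottle alone.

Things in the scene. Friction and masses are not known exactly. Their poses are not given: they have to be found in the camera images.
- leader_green: roll of green film leader lying flat, the head leader: a solid disc 58 mm across and 35 mm high, pale hub in the middle of the top (no open hole), 110 g (varies by 30 %). Origin: centre of its underside, z up. Loose.
- leader_red: roll of red film leader lying flat, the tail leader: a solid disc 58 mm across and 35 mm high, pale hub in the middle of the top (no open hole), 110 g (varies by 30 %). Origin: centre of its underside, z up. Loose.
- leader_black: roll of black film leader lying flat, black with a pale hub: a solid disc 58 mm across and 35 mm high, pale hub in the middle of the top (no open hole), 110 g (varies by 30 %). Origin: centre of its underside, z up. Loose.
- core_white: bare white plastic film core lying flat: a ring 50 mm across and 35 mm high, spoked, with a 25 mm bore, 30 g. Origin: centre of its underside, z up. Loose.
- tape_amber: roll of amber (orange) splicing tape lying flat: a ring 46 mm across and 35 mm high with a 25 mm bore and card core, 60 g. Origin: centre of its underside, z up. Loose.
- can_blue: open blue plastic film can base, round tray 184 mm across outside, 178 mm inside, rim 28 mm above the bench, flat floor 3 mm thick, wall 3 mm. Origin: centre of its underside, on the bench; z up. Loose, about 300 g, so it slides if pushed.
- can_gold: open gold-coloured metal film can base, round tray 184 mm across outside, 178 mm inside, rim 28 mm above the bench, flat floor 3 mm thick, wall 3 mm. Origin: centre of its underside, on the bench; z up. Loose, about 300 g, so it slides if pushed.
- leader_blue: roll of blue film leader lying flat among the stock, same size as the other leaders (58 mm across, 35 mm high); not wanted in either kit. Origin: centre of its underside, z up. Loose.
- splicer: grey tape splicer standing to the right of the work (seen from the robot), to be left alone: base about 110 mm (its x) by 200 mm (its y), about 85 mm high, black handle towards its -x, reaching 100 mm out from the origin. Origin: centre of its underside. Loose, 950 g.
- bottle: white squeeze bottle with a red tip standing to the left of the work, to be left alone: 62 mm across, 204 mm high. Origin: centre of its underside. Loose.
Things that resemble listed ones, but are neither listed nor needed, are in the scene too. Of the things that look like the leader_red, take the one that is farthest to the robot's left at the start.

How it is judged:
At the end, for the whole second after the job is handed in: Green leader, red leader and white core in the blue can, black leader and amber tape in the gold can: each wholly inside the rim, flat on the floor (underside within 8 mm of the can's, tilt under 0.1 rad), at rest. Each can flat, within 40 mm of its start (distance of each of can_blue, can_gold from where it was at the start of the episode below 0.04 m and angle between each of can_blue, can_gold's own z axis and vertical below 0.06 rad and linear speed of each of can_blue, leader_green, leader_red, core_white, can_gold, leader_black, tape_amber below 0.02 m/s and horizontal distance between each of leader_green, leader_red and can_blue below 0.0615 m and z of each of leader_green, leader_red, core_white in the frame of can_blue below 0.008 m and angle between each of leader_green, leader_red, core_white, leader_black, tape_amber's own z axis and vertical below 0.1 rad and angular speed of each of leader_green, leader_red, core_white, leader_black, tape_amber below 0.2 rad/s and horizontal distance between core_white and can_blue below 0.0655 m and horizontal distance between leader_black and can_gold below 0.0615 m and z of each of leader_black, tape_amber in the frame of can_gold below 0.008 m and horizontal distance between tape_amber and can_gold below 0.0675 m); the robot touches nothing.
It fails at once if the blue leader roll is moved more than 20 mm or tipped (distance of leader_blue from where it was at the start of the episode above 0.02 m or angle between leader_blue's own z axis and vertical above 0.3 rad).
It fails at once if the splicer is moved more than 20 mm (distance of splicer from where it was at the start of the episode above 0.02 m).
It fails at once if the bottle is moved more than 20 mm or tipped (distance of bottle from where it was at the start of the episode above 0.02 m or angle between bottle's own z axis and vertical above 0.3 rad).
It also fails if it takes over 115 s, if anything falls off the work surface, if the arm or the gripper's body presses on something with over 40 N, if the wrist force passes 120 N, or if a joint passes its speed limit or range.

### The arm

A 6-joint arm with a two-finger parallel gripper is mounted at the origin on the work surface. World frame = base frame: x ahead of the robot, y to its left, z up, the work surface at z = 0. Lengths are in m, angles in rad, forces in N, time in s.
With the tool pointing down it reaches from about 0.375 to 0.9 m from the base axis. Payload 3.1 kg.
Tool frame: the origin (TCP) lies on the centre line of the jaws, within the pads' length; the fingertips stand ctrl.nose_length ahead of it and the grasp point (between the pads) lies 5 mm behind it (ctrl.nose_length is the distance from the TCP to the fingertips, in m); z points along the fingers, y is the direction in which the jaws open and shut (so a half turn about z gives the same grasp; the last joint's range is limited). The gripper opens to 87 mm and grips with 3 to 60 N. Pads are 19 mm wide; open, the fingers measure 117 mm over their backs; the gripper's body (75 mm by 190 mm) begins 51 mm behind the grasp point.
Start: joints at [-1.339, 0.527, 1.433, -0, 1.181, -0.178], TCP at [0.25, -0.573, 0.237] pointing down, gripper open.
Joint ranges: [-3.08, 3.08], [-0.75, 2.2], [0.22, 2.44], [-1.43, 4.57], [0, 2.65], [-2.85, 2.85]. Speed limits (rad/s): [2.79, 2.79, 3.14, 3.14, 3.14, 3.14].

### API

Orientations are given as a unit quaternion [w, x, y, z].
In Python, from rig import ctrl gives the robot as it stands.
- The arm moves only by the shell command python3 -m creep 'ROWS' [FORCE]. ROWS is text: rows parted by semicolons, each of 7 numbers parted by spaces: the turn, a rotation vector about the tool's x, y, z in rad, then the shift along the tool's x, y, z in m, then the closure, from 0 (fully open) to 1 (shut). A call has 1 to 20 rows; each row shifts and turns the pose as measured when the row begins, along the tool's axes as they then stand; what a row does not reach is not made up. A row lasts 1/12 s, in which the tool goes at most 41.7 mm and 7.16 degrees, less where a joint would pass 70% of its speed; a pose out of reach is approached as far as the arm can. A call with a gripper value outside its range is refused whole. The fingers move at their own pace and stop on an object; FORCE is the grip in N (left out, the last holds). Time passes only in rows, so rows that do not move let the fingers close. It gives the time, the measured TCP pose, the force and the opening at its end, in the units of the state.
- ctrl.state(): the state, without advancing time (a new reading comes with each control period).
- ctrl.grab_frame(name): name is "scene" or "top" or "wrist"; returns a dict with "img" (420x560x3 uint8, red, green, blue), "K" (3x3 intrinsics, pixels), "R" (3x3) and "t" (3): a world point X has camera coordinates R X + t; the wrist camera has in their place "mount" (4x4, takes a point from camera to tool coordinates, whose origin is the TCP and whose axes are the flange's). Camera axes: x right, y down, z forward; pixel columns grow to the right and rows downward; lengths in m; the calibration is good to about 2 mm. The wrist camera is an equidistant fisheye: a pixel r from the principal point sees the ray r / f radians off the axis. A picture is of the moment at which its call begins: read the wrist's pose just before it. There is no depth.
- ctrl.sign_off(): hands the job in, once; it reports no verdict.
Trained networks look in the newest picture that a camera, given by its name, has taken for a name from the list of things; names that differ only in an ending like _2 or _b are one class to them, and where a whole thing is asked for, a point or a joint stands for the part that bears it (a point fixed in the world has none). Each returns a list of dicts, best first, with "p" (0 to 1); they miss things now and then, are a little off and sometimes report something else, mostly with a low value. They report only what shows in the picture. A call takes as long as a camera call. They do not tell look-alikes from the thing itself.
- ctrl.masks_of(camera, label): "pixels" (420x560 bool, what is visible of it) and "rect" ([left, top, width, height] in pixels, round what is visible of it).
The state is a dict: "t": time; "joints": joint angles; "joint_velocities": joint speeds; "tau": joint torques, N m; "ee_pos": TCP position; "tcp_rot": TCP orientation; "ft_force": force on the tool from outside, world axes, zero at the start; "wrist_torque": the same for the moment, N m; "grip_width": finger opening in m.
Only numpy, scipy, OpenCV 4.12 (cv2) and the standard library are available. Lean on these libraries where they do the work, as an engineer would, in place of code of your own. Each camera call takes 0.05 s, during which the arm holds its last target. There are 200 camera calls.

## Working session

There is one attempt and no reset: what is moved stays moved. The work goes in short steps, Python scripts to look and compute and a shell command to move; the robot and the scene stay as the last step left them, time stands still between calls to the robot, and variables do not carry over. Pictures are saved under pics/ and viewed, about 12 in all and at most 16, crops included, and the job is handed in when it is done.

```bash
ls; mkdir -p pics; python3 - <<'E'
from rig import ctrl
import cv2
print(ctrl.state(), ctrl.nose_length)
for c in ("scene","top"):
    f=ctrl.grab_frame(c); cv2.imwrite(f"pics/{c}0.png",f["img"][:,:,::-1])
    print(c,f["K"].tolist(),f["R"].tolist(),f["t"].tolist())
    for l in "leader_green leader_red leader_black core_white tape_amber can_blue can_gold leader_blue splicer bottle".split():
        for m in ctrl.masks_of(c,l): print(l,round(m["p"],2),m["rect"],int(m["pixels"].sum()))
E
```

```text
pics
{'t': 0.0, 'joints': array([-1.33851089e+00,  5.28494039e-01,  1.43391777e+00, -4.61290239e-06,
        1.18138712e+00, -1.78488903e-01]), 'joint_velocities': array([ 4.04174603e-03, -2.02370674e-04,  2.47488322e-06, -1.13182593e-03,
       -1.97929579e-03,  6.55904456e-04]), 'tau': array([ 1.30865366e-03, -4.40035486e+01, -1.76595873e+01,  6.33871439e-02,
        5.82957419e-02, -1.81687205e-04]), 'ee_pos': array([ 0.24944054, -0.57229046,  0.23554956]), 'tcp_rot': array([-1.10267899e-03,  9.78981321e-01,  2.03946944e-01, -3.18008901e-05]), 'ft_force': array([0.13861758, 0.07659402, 0.13107159]), 'wrist_torque': array([-0.01877797,  0.05646086, -0.03121617]), 'grip_width': 0.08690116993437913} 0.014
scene [[441.1647248587395, 0.0, 267.64870301114115], [0.0, 441.1647248587395, 211.37717085060513], [0.0, 0.0, 1.0]] [[0.13525147054811829, 0.9907953517988916, -0.00562232765694973], [0.7449065660053905, -0.10542401441574088, -0.6587867523763107], [-0.6533155804330922, 0.08491376824861957, -0.7523087161034298]] [-0.051562388349226725, -0.4506571842103844, 1.677682889877268]
leader_gr
[... 1071 characters left out ...]
7014, 0.6128940280144194, 1.3305539966093558]
leader_green 0.56 [317.8, 194.5, 21.5, 24.1] 313
leader_red 0.8 [199.7, 140.6, 17.3, 23.4] 300
leader_red 0.71 [174.0, 190.7, 23.0, 18.7] 307
leader_red 0.7 [251.2, 221.4, 12.8, 20.8] 269
leader_black 0.6 [399.8, 203.4, 64.1, 48.8] 2460
leader_black 0.55 [269.4, 189.9, 16.5, 21.8] 267
leader_black 0.3 [112.5, 227.3, 33.2, 21.2] 627
core_white 0.58 [272.2, 250.7, 11.6, 11.2] 18
tape_amber 0.55 [362.8, 197.6, 15.5, 14.5] 226
can_blue 0.77 [162.3, 235.8, 58.9, 55.8] 2829
can_gold 0.78 [331.5, 244.9, 56.9, 60.2] 2872
leader_blue 0.55 [216.4, 188.6, 20.1, 22.7] 314
splicer 0.82 [399.9, 202.0, 67.2, 53.2] 2376
bottle 0.92 [111.4, 224.5, 34.7, 24.3] 595
```

```bash
python3 - <<'E'
import cv2
a=cv2.imread("pics/top0.png")[120:310,100:480]; cv2.imwrite("pics/top0c.png",cv2.resize(a,None,fx=2.1,fy=2.1,interpolation=3))
a=cv2.imread("pics/scene0.png")[110:310,50:450]; cv2.imwrite("pics/scene0c.png",cv2.resize(a,None,fx=2,fy=2,interpolation=3))
E
```

```text
(no output)
```

View pics/top0c.png

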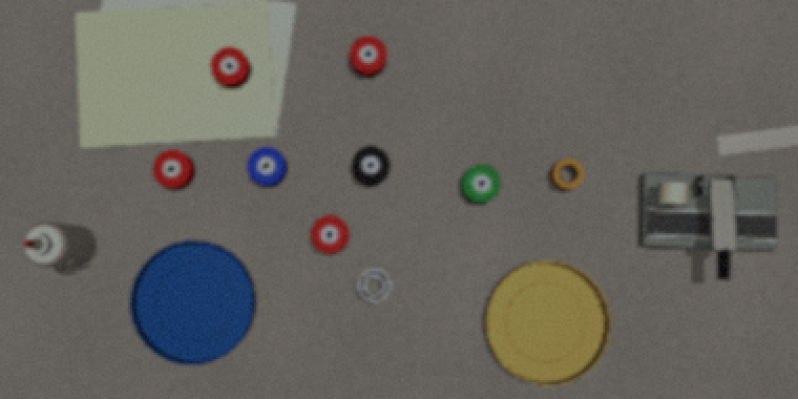

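View pics/scene0c.png

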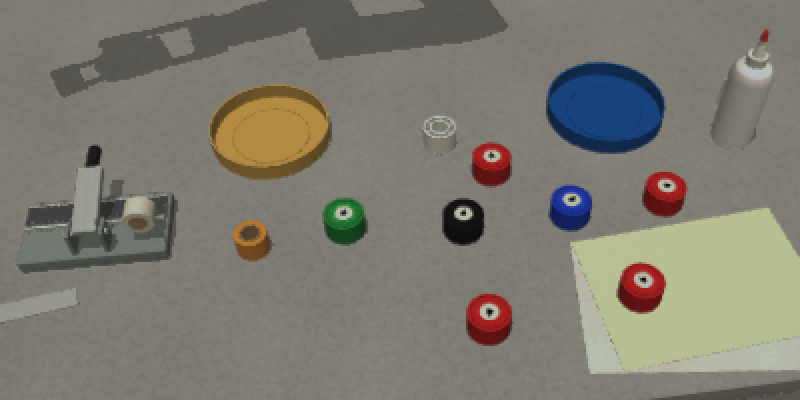

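The top view shows four reds at full-frame pixels (182,201), (209,152), (275,147) and (257,232). Leftmost is (182,201), between the bottle and the blue leader. Green is at (329,207), black (276,199), amber (370,203), core (278,256), blue leader (227,199). The scene view agrees, with the leftmost red at (382,203). Next I triangulate the hubs and rims.

```bash
cat > h.py <<'E'
import numpy as np, cv2
from rig import ctrl
from scipy.spatial.transform import Rotation as Ro
def ray(f,uv):
    d=f["R"].T@np.linalg.inv(f["K"])@np.array([*uv,1.]); return -f["R"].T@f["t"],d/np.linalg.norm(d)
def tri(rays):
    A=np.zeros((3,3));b=np.zeros(3)
    for o,d in rays:
        P=np.eye(3)-np.outer(d,d);A+=P;b+=P@o
    X=np.linalg.solve(A,b)
    return X,max(np.linalg.norm((np.eye(3)-np.outer(d,d))@(X-o)) for o,d in rays)
def onz(r,z): o,d=r; return o+d*(z-o[2])/d[2]
def wrist():
    s=ctrl.state(); f=ctrl.grab_frame("wrist")
    q=s["tcp_rot"]; R=Ro.from_quat([*q[1:],q[0]]).as_matrix()
    T=np.eye(4);T[:3,:3]=R;T[:3,3]=s["ee_pos"]; f["T"]=T@np.array(f["mount"]); f["s"]=s
    return f
def wray(f,uv):
    K=f["K"]; p=np.array([(uv[0]-K[0,2])/K[0,0],(uv[1]-K[1,2])/K[1,1]]); th=np.linalg.norm(p)
    d=np.array([*(p/max(th,1e-9)*np.sin(th)),np.cos(th)]); return f["T"][:3,3],f["T"][:3,:3]@d
def wproj(f,X):
    c=f["T"][:3,:3].T@(np.array(X)-f["T"][:3,3]); th=np.arctan2(np.hypot(c[0],c[1]),c[2]); p=c[:2]/np.hypot(c[0],c[1])*th
    return np.array([p[0]*f["K"][0,0]+f["K"][0,2],p[1]*f["K"][1,1]+f["K"][1,2]])
E
python3 - <<'E'
from h import *
S=ctrl.grab_frame("scene");T=ctrl.grab_frame("top")
pts=dict(red=((171,169),(666,186)),blue=((266,166),(571,200)),black=((370,165),(463,213)),green=((481,183),(343,212)),
 amber=((568,174),(252,231)),core=((375,285),(440,126)),redN=((329,234),(491,156)),redF1=((230,66),(643,281)),redF2=((368,55),(489,312)),
 canblue_rim=((193,302),(605,106)),cangold_rim=((547,322),(270,130)))
np.set_printoptions(precision=4,suppress=True)
for k,(a,b) in pts.items():
    ra=ray(T,(a[0]/2.1+100,a[1]/2.1+120)); rb=ray(S,(b[0]/2+50,b[1]/2+110))
    X,e=tri([ra,rb]); print(k,X,round(e,4),onz(ra,0.035 if 'can' not in k else 0.028)[:2])
f=wrist(); print(f["K"].tolist(),np.round(f["mount"],4).tolist()); cv2.imwrite("pics/w0.png",f["img"][:,:,::-1])
for l in ("can_blue","can_gold"):
  m=ctrl.masks_of("top",l)[0]["pixels"].astype(np.uint8)
  c=max(cv2.findContours(m,0,1)[0],key=cv2.contourArea); e=cv2.fitEllipse(c); print(l,e,onz(ray(T,e[0]),.02))
E
```

```text
red [0.641  0.2968 0.0294] 0.0009 [0.6402 0.2947]
blue [0.6483 0.1559 0.0299] 0.001 [0.6476 0.1543]
black [0.6527 0.0012 0.0321] 0.0008 [0.6523 0.0004]
green [ 0.6291 -0.1638  0.0339] 0.0006 [ 0.6289 -0.1643]
amber [ 0.6451 -0.2909  0.0336] 0.0021 [ 0.6449 -0.2928]
core [ 0.4759 -0.0081  0.0325] 0.0026 [ 0.4756 -0.0107]
redN [0.5491 0.0594 0.0319] 0.0007 [0.549  0.0586]
redF1 [0.7982 0.2153 0.0287] 0.0019 [0.7963 0.2124]
redF2 [0.8187 0.0081 0.0296] 0.0012 [0.8172 0.0068]
canblue_rim [0.4444 0.2619 0.0097] 0.0017 [0.445  0.2566]
cangold_rim [ 0.4255 -0.2663  0.0112] 0.0015 [ 0.4265 -0.2646]
[[325.19226210127806, 0.0, 281.88034890764675], [0.0, 325.19226210127806, 211.23083992342893], [0.0, 0.0, 1.0]] [[0.0002, -0.9558, -0.2941, 0.0809], [1.0, 0.0, 0.0005, -0.001], [-0.0004, -0.2941, 0.9558, -0.1464], [0.0, 0.0, 0.0, 1.0]]
can_blue ((190.8074493408203, 263.6362609863281), (57.80006790161133, 59.56369400024414), 66.86060333251953) [0.445  0.2617 0.02  ]
can_gold ((359.939453125, 273.5039367675781), (58.48477554321289, 60.987709045410156), 126.59637451171875) [ 0.4254 -0.2644  0.02  ]
```

```bash
python3 -m creep '0 0 -.116 0 0 0 0;0 0 -.116 0 0 0 0;0 0 -.116 0 0 0 0;0 0 -.116 0 0 0 0;0 0 -.116 0 0 0 0;0 0 -.116 0 0 0 0;0 0 -.116 0 0 0 0;0 0 -.116 0 0 0 0;0 0 -.116 0 0 0 0;0 0 -.116 0 0 0 0' 20
python3 -m creep '0 0 0 .020 .028 0 0;0 0 0 .020 .028 0 0;0 0 0 .020 .028 0 0;0 0 0 .020 .028 0 0;0 0 0 .020 .028 0 0;0 0 0 .020 .028 0 0;0 0 0 .020 .028 0 0;0 0 0 .020 .028 0 0;0 0 0 .020 .028 0 0;0 0 0 .020 .028 0 0;0 0 0 .020 .028 0 0;0 0 0 .020 .028 0 0;0 0 0 .020 .028 0 0;0 0 0 .020 .028 0 0;0 0 0 0 0 0 0;0 0 0 0 0 0 0'
cat >> h.py <<'E'
def look(name,labels,z=.035):
    f=wrist(); cv2.imwrite(f"pics/{name}.png",f["img"][:,:,::-1]); s=f["s"]
    R=Ro.from_quat([*s["tcp_rot"][1:],s["tcp_rot"][0]])
    print("tcp",s["ee_pos"].round(4),"yaw",round(np.arctan2(R.as_matrix()[1,0],R.as_matrix()[0,0]),4),"tilt",np.round(R.as_matrix()[:2,2],4),"t",round(s["t"],2),"w",round(s["grip_width"],4),"j",s["joints"].round(2))
    for l in labels:
        for m in ctrl.masks_of("wrist",l)[:5]:
            if m["p"]<.3: continue
            # ray-cast mask pixels at top height; enclosing circle centre of the far/near symmetric silhouette
            vs,us=np.nonzero(m["pixels"]); P=np.array([onz(wray(f,(u,v)),z)[:2] for u,v in zip(us,vs)])
            (cx,cy),r=cv2.minEnclosingCircle(P.astype(np.float32))
            print(l,round(m["p"],2),np.round(m["rect"]),"mean",P.mean(0).round(4),"circ",round(cx,4),round(cy,4),round(r,4))
    return f
E
python3 - <<'E'
from h import *
look("w1",["tape_amber","leader_green","can_gold","splicer"])
E
```

```text
t: 2.18
ee_pos: [0.2497, -0.5729, 0.2365]
tcp_rot: [0.0, 0.687, 0.726, 0.0]
ft_force: [0.0, -0.0, -0.4]
grip_width: 0.0868
t: 3.52
ee_pos: [0.6421, -0.2604, 0.235]
tcp_rot: [0.003, 0.688, 0.726, -0.001]
ft_force: [-0.7, -0.4, 0.0]
grip_width: 0.0869
tcp [ 0.6421 -0.2604  0.235 ] yaw 1.6255 tilt [ 0.0037 -0.0062] t 3.52 w 0.0869 j [-0.54  0.62  1.25 -0.    1.26 -0.6 ]
tape_amber 0.75 [265. 191.  41.  45.] mean [ 0.6466 -0.2882] circ 0.6464 -0.2881 0.0262
leader_green 0.58 [246.  73.  59.  53.] mean [ 0.6303 -0.1636] circ 0.6304 -0.1635 0.0291
can_gold 0.74 [ 53. 107. 128. 145.] mean [ 0.4424 -0.2579] circ 0.4359 -0.2621 0.0953
splicer 0.71 [203. 283.  79.  75.] mean [ 0.5934 -0.4596] circ 0.594 -0.4477 0.0754
```

View pics/w1.png

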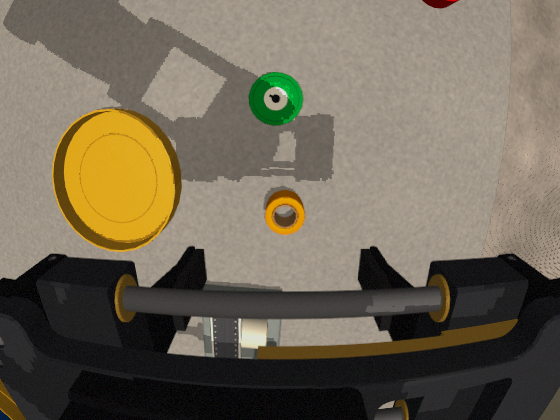

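```bash
python3 -m creep '0 0 .055 0 0 0 0;0 0 0 -.015 .002 0 0;0 0 0 -.0155 .002 0 0;0 0 0 0 0 .03 0;0 0 0 0 0 .03 0;0 0 0 0 0 .03 0;0 0 0 0 0 .03 0;0 0 0 0 0 .02 0;0 0 0 0 0 .01 0;0 0 0 0 0 0 0;0 0 0 0 0 0 0'
python3 - <<'E'
from h import *
look("w2",["tape_amber"])
E
```

```text
t: 4.68
ee_pos: [0.6428, -0.3245, 0.0849]
tcp_rot: [0.012, 0.713, 0.701, -0.002]
ft_force: [-0.3, 0.1, 0.5]
grip_width: 0.087
tcp [ 0.6428 -0.3245  0.0849] yaw 1.5526 tilt [ 0.0146 -0.02  ] t 4.68 w 0.087 j [-0.62  0.82  1.3  -0.01  1.   -0.6 ]
tape_amber 0.71 [251. 153.  74.  78.] mean [ 0.6468 -0.2898] circ 0.6461 -0.2897 0.025
```

View pics/w2.png

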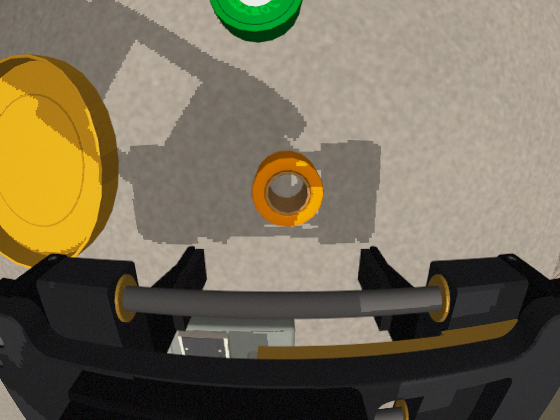

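Amber is at (288,190), clear of the splicer. The tool overshot about 35 mm in y with a slight tilt, so I'll add a helper that works out the correction.

```bash
cat >> h.py <<'E'
def need(x,y,z,yaw=np.pi/2):
    s=ctrl.state(); R=Ro.from_quat([*s["tcp_rot"][1:],s["tcp_rot"][0]])
    c,n=np.cos(yaw),np.sin(yaw); Rd=Ro.from_matrix(np.array([[c,n,0],[n,-c,0],[0,0,-1.]]))
    print("need turn",(R.inv()*Rd).as_rotvec().round(3),"shift",R.inv().apply(np.array([x,y,z])-s["ee_pos"]).round(4),"at",s["ee_pos"].round(4),"w",round(s["grip_width"],4),"F",s["ft_force"].round(1),"t",round(s["t"],1),"yaw shift",Rd.inv().apply(np.array([x,y,z])-s["ee_pos"]).round(4))
E
python3 -c "from h import *;need(.6465,-.291,.08)"
```

```text
need turn [ 0.016  0.021 -0.018] shift [0.0334 0.0024 0.0054] at [ 0.6434 -0.3243  0.0861] w 0.087 F [-0.4 -0.9  0.8] t 4.8 yaw shift [0.0333 0.0031 0.0061]
```

```bash
python3 -m creep '.016 .021 -.018 .011 .001 .002 0;0 0 0 .011 .001 .002 0;0 0 0 .011 0 0 0;0 0 0 0 0 0 0;0 0 0 0 0 0 0;0 0 0 0 0 0 0';python3 -c "from h import *;need(.6465,-.291,.022)"
```

```text
t: 5.28
ee_pos: [0.6498, -0.2912, 0.0905]
tcp_rot: [0.007, 0.706, 0.708, 0.001]
ft_force: [-0.2, -0.1, 0.2]
grip_width: 0.0869
need turn [0.012 0.008 0.002] shift [ 0.0008 -0.0041  0.0685] at [ 0.6498 -0.2912  0.0905] w 0.0869 F [-0.2 -0.1  0.2] t 5.3 yaw shift [ 0.0002 -0.0033  0.0685]
```

```bash
python3 -m creep '.012 .008 0 0 -.0035 .015 0;0 0 0 0 0 .02 0;0 0 0 0 0 .015 0;0 0 0 0 0 .01 0;0 0 0 0 0 0 0;0 0 0 0 0 0 0';python3 -c "from h import *;need(.6465,-.291,.022)"
```

```text
t: 5.78
ee_pos: [0.6463, -0.2927, 0.0262]
tcp_rot: [0.0, 0.707, 0.708, -0.0]
ft_force: [-0.9, -0.0, 0.5]
grip_width: 0.0872
need turn [0.    0.001 0.002] shift [0.0017 0.0002 0.0042] at [ 0.6463 -0.2927  0.0262] w 0.0872 F [-0.9 -0.   0.5] t 5.8 yaw shift [0.0017 0.0002 0.0042]
```

```bash
python3 -m creep '0 0 0 .0015 0 .004 0;0 0 0 0 0 0 1;0 0 0 0 0 0 1;0 0 0 0 0 0 1;0 0 0 0 0 0 1;0 0 0 0 0 0 1;0 0 0 0 0 0 1;0 0 0 0 0 0 1;0 0 0 0 0 -.02 1;0 0 0 0 0 -.025 1;0 0 0 0 0 -.025 1;0 0 0 0 0 -.015 1;0 0 0 0 0 0 1;0 0 0 0 0 0 1' 20;python3 -c "from h import *;need(.4255,-.310,.12)"
```

```text
t: 6.95
ee_pos: [0.6459, -0.2911, 0.1105]
tcp_rot: [0.0, 0.707, 0.708, -0.001]
ft_force: [-0.4, 0.1, -1.3]
grip_width: 0.0453
need turn [-0.001  0.001  0.001] shift [-0.0186 -0.2205 -0.0093] at [ 0.6459 -0.2911  0.1105] w 0.0453 F [-0.4  0.1 -1.3] t 7.0 yaw shift [-0.0189 -0.2204 -0.0095]
```

Gripped (45 mm). Carry to the gold can.

```bash
python3 -m creep '0 0 0 -.002 -.02 -.001 1;0 0 0 -.002 -.025 -.001 1;0 0 0 -.002 -.025 -.001 1;0 0 0 -.002 -.025 -.001 1;0 0 0 -.002 -.025 -.001 1;0 0 0 -.002 -.025 -.001 1;0 0 0 -.002 -.025 -.001 1;0 0 0 -.002 -.025 -.001 1;0 0 0 -.002 -.015 0 1;0 0 0 0 -.01 0 1;0 0 0 0 0 0 1;0 0 0 0 0 0 1';python3 - <<'E'
from h import *
need(.4255,-.310,.06)
f=look("w3",[])
m=ctrl.masks_of("wrist","can_gold")
for a in m: print(a["p"],a["rect"])
T=ctrl.grab_frame("top")
for l in ("can_gold","tape_amber"):
    for a in ctrl.masks_of("top",l)[:2]: print(l,a["p"],a["rect"])
E
```

```text
t: 7.95
ee_pos: [0.4115, -0.3028, 0.1055]
tcp_rot: [-0.01, 0.706, 0.708, 0.0]
ft_force: [1.1, -0.3, 0.4]
grip_width: 0.0458
need turn [-0.013 -0.014  0.003] shift [-0.0079  0.0146  0.0452] at [ 0.4115 -0.3028  0.1055] w 0.0458 F [ 1.1 -0.3  0.4] t 8.0 yaw shift [-0.0072  0.014   0.0455]
tcp [ 0.4115 -0.3028  0.1055] yaw 1.5739 tilt [-0.013   0.0141] t 7.95 w 0.0458 j [-0.85  0.59  1.82 -0.    0.76 -0.86]
0.38 [431.4, 313.3, 48.5, 104.7]
can_gold 0.88 [331.4, 245.5, 54.2, 60.7]
tape_amber 0.46 [372.0, 280.0, -0.5, 1.9]
tape_amber 0.41 [270.3, 187.8, 16.2, 24.4]
```

View pics/w3.png

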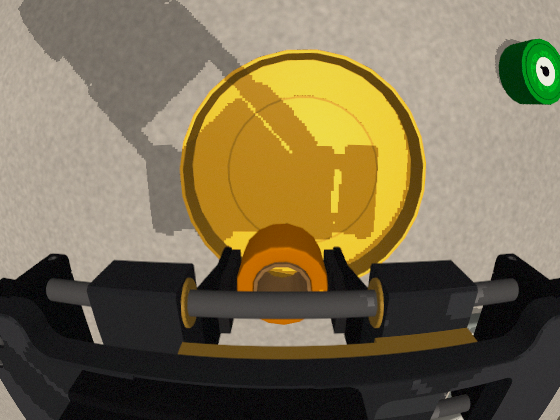

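Wrist view: the tape is held, hanging over the near-right part of the gold can. The rim reaches from (181,168) to (424,168), its top at (302,50).

```bash
python3 - <<'E'
from h import *
need(.4255,-.310,.06)
f=wrist(); 
hsv=cv2.cvtColor(f["img"],cv2.COLOR_RGB2HSV); m=((hsv[...,0]>17)&(hsv[...,0]<35)&(hsv[...,1]>140)).astype(np.uint8); m[235:]=0
m=cv2.morphologyEx(m,cv2.MORPH_OPEN,np.ones((3,3))); c=max(cv2.findContours(m,0,1)[0],key=cv2.contourArea)[:,0]
c=c[c[:,1]<225]
P=np.array([onz(wray(f,p),.028)[:2] for p in c]); 
from scipy.optimize import least_squares
r=least_squares(lambda v:np.hypot(*(P-v[:2]).T)-v[2],[.42,-.265,.092],loss="soft_l1",f_scale=.002); print(r.x, np.abs(r.fun).mean(), len(P))
E
```

```text
need turn [-0.012 -0.012  0.005] shift [-0.0075  0.013   0.0458] at [ 0.413  -0.3032  0.1061] w 0.0452 F [ 0.3 -0.7 -1.3] t 8.2 yaw shift [-0.0068  0.0125  0.0461]
[ 0.42618229 -0.26356872  0.08971173] 0.0026942219888998853 478
```

```bash
python3 -m creep '-.012 -.012 0 -.004 .006 .01 1;0 0 0 -.003 .006 .018 1;0 0 0 0 0 .018 1;0 0 0 0 0 0 1;0 0 0 0 0 0 1';python3 -c "from h import *;need(.426,-.309,.026)"
```

```text
t: 8.67
ee_pos: [0.4296, -0.3114, 0.06]
tcp_rot: [0.004, 0.704, 0.71, 0.0]
ft_force: [-0.1, 0.3, 0.1]
grip_width: 0.0453
need turn [0.006 0.005 0.009] shift [ 0.0026 -0.0037  0.0339] at [ 0.4296 -0.3114  0.06  ] w 0.0453 F [-0.1  0.3  0.1] t 8.7 yaw shift [ 0.0024 -0.0036  0.034 ]
```

```bash
python3 -m creep '.006 .005 0 .002 -.003 .014 1;0 0 0 0 0 .012 1;0 0 0 0 0 .006 1;0 0 0 0 0 0 1;0 0 0 0 0 0 1';python3 -c "from h import *;need(.426,-.309,.025)"
```

```text
t: 9.08
ee_pos: [0.4292, -0.3108, 0.0305]
tcp_rot: [0.003, 0.703, 0.711, -0.0]
ft_force: [0.1, -0.5, -0.5]
grip_width: 0.0455
need turn [0.004 0.005 0.011] shift [ 0.0019 -0.0032  0.0055] at [ 0.4292 -0.3108  0.0305] w 0.0455 F [ 0.1 -0.5 -0.5] t 9.1 yaw shift [ 0.0018 -0.0032  0.0055]
```

```bash
python3 -m creep '.004 .005 .008 .001 -.002 .004 1;0 0 0 0 0 .002 1;0 0 0 0 0 0 1';python3 -c "from h import *;need(.426,-.309,.025)"; python3 -m creep '0 0 0 0 0 0 .32;0 0 0 0 0 0 .32;0 0 0 0 0 0 .32;0 0 0 0 0 0 .32;0 0 0 0 0 -.01 .32;0 0 0 0 0 -.025 .32;0 0 0 0 0 -.025 .32;0 0 0 0 0 -.03 .32;0 0 0 0 0 -.02 0;0 0 0 0 0 0 0;0 0 0 0 0 0 0';python3 -c "from h import *;need(.6525,.001,.13)"
```

```text
t: 9.33
ee_pos: [0.4289, -0.3111, 0.0292]
tcp_rot: [0.003, 0.706, 0.708, -0.0]
ft_force: [0.2, 0.5, -0.6]
grip_width: 0.0454
need turn [0.004 0.004 0.003] shift [ 0.0021 -0.0029  0.0042] at [ 0.4289 -0.3111  0.0292] w 0.0454 F [ 0.2  0.5 -0.6] t 9.3 yaw shift [ 0.0021 -0.0029  0.0042]
t: 10.25
ee_pos: [0.4281, -0.3108, 0.1472]
tcp_rot: [0.003, 0.707, 0.708, -0.0]
ft_force: [-1.0, -0.2, -0.9]
grip_width: 0.0721
need turn [0.004 0.004 0.001] shift [0.3116 0.2247 0.0169] at [ 0.4281 -0.3108  0.1472] w 0.0721 F [-1.  -0.2 -0.9] t 10.2 yaw shift [0.3118 0.2244 0.0172]
```

```bash
python3 -m creep '0 0 0 .015 .011 0 0;0 0 0 .025 .018 0 0;0 0 0 .028 .020 0 0;0 0 0 .028 .020 0 0;0 0 0 .028 .020 0 0;0 0 0 .028 .020 0 0;0 0 0 .028 .020 0 0;0 0 0 .028 .020 0 0;0 0 0 .028 .020 0 0;0 0 0 .028 .020 0 0;0 0 0 .020 .016 0 0;0 0 0 .012 .010 0 0;0 0 0 .005 .004 0 0;0 0 0 0 0 0 0;0 0 0 0 0 0 0;0 0 0 0 0 0 0';python3 - <<'E'
from h import *
look("w4",["leader_black","leader_red","leader_green","leader_blue"])
need(.6525,.001,.08)
E
```

```text
t: 11.58
ee_pos: [0.6473, 0.0047, 0.1281]
tcp_rot: [-0.01, 0.709, 0.705, -0.007]
ft_force: [0.3, -0.6, -0.1]
grip_width: 0.0871
tcp [0.6473 0.0047 0.1281] yaw 1.5663 tilt [-0.0244  0.0032] t 11.58 w 0.0871 j [-0.16  0.69  1.44 -0.    1.03 -0.16]
leader_black 0.6 [259. 181.  72.  80.] mean [0.6538 0.006 ] circ 0.6535 0.0052 0.0319
leader_red 0.78 [438. 177.  71.  70.] mean [0.8094 0.0138] circ 0.8106 0.0135 0.038
leader_red 0.73 [133. 116.  78.  71.] mean [0.5565 0.0618] circ 0.5558 0.0614 0.033
leader_green 0.84 [242. 336.  49.  21.] mean [ 0.6275 -0.1179] circ 0.6297 -0.1269 0.0257
leader_blue 0.92 [248.   0.  81.  62.] mean [0.6504 0.1505] circ 0.6504 0.1527 0.031
need turn [-0.022 -0.003 -0.005] shift [-0.0034  0.0055  0.049 ] at [0.6481 0.0043 0.1291] w 0.0871 F [0.6 0.8 0.8] t 11.8 yaw shift [-0.0033  0.0044  0.0491]
```

```bash
python3 -m creep '-.022 -.003 0 -.002 .005 .015 0;0 0 0 -.001 0 .02 0;0 0 0 0 0 .02 0;0 0 0 0 0 .01 0;0 0 0 0 0 0 0;0 0 0 0 0 0 0';python3 -c "from h import *;need(.653,.0015,.021)"
```

```text
t: 12.33
ee_pos: [0.655, -0.0028, 0.0657]
tcp_rot: [0.003, 0.711, 0.703, 0.002]
ft_force: [0.5, 0.8, 0.1]
grip_width: 0.0871
need turn [ 0.008  0.002 -0.01 ] shift [ 0.0043 -0.0024  0.0447] at [ 0.655  -0.0028  0.0657] w 0.0871 F [0.5 0.8 0.1] t 12.3 yaw shift [ 0.0043 -0.002   0.0447]
```

```bash
python3 -m creep '.008 .002 -.01 .004 -.002 .012 0;0 0 0 0 0 .015 0;0 0 0 0 0 .012 0;0 0 0 0 0 .007 0;0 0 0 0 0 .001 0;0 0 0 0 0 0 0';python3 -c "from h import *;need(.653,.0015,.021)"
```

```text
t: 12.83
ee_pos: [0.6558, 0.0015, 0.0191]
tcp_rot: [0.002, 0.707, 0.708, 0.002]
ft_force: [0.5, 0.3, 0.2]
grip_width: 0.0871
need turn [0.006 0.    0.001] shift [-0.     -0.0028 -0.0019] at [0.6558 0.0015 0.0191] w 0.0871 F [0.5 0.3 0.2] t 12.8 yaw shift [-0.     -0.0028 -0.0019]
```

```bash
python3 -m creep '.006 0 0 0 -.0025 -.001 0;0 0 0 0 0 0 1;0 0 0 0 0 0 1;0 0 0 0 0 0 1;0 0 0 0 0 0 1;0 0 0 0 0 0 1;0 0 0 0 0 -.02 1;0 0 0 0 0 -.03 1;0 0 0 0 0 -.03 1;0 0 0 0 0 -.02 1;0 0 0 0 0 0 1;0 0 0 0 0 0 1' 25;python3 -c "from h import *;need(.426,-.219,.12)"
```

```text
t: 13.83
ee_pos: [0.6522, 0.0017, 0.1237]
tcp_rot: [-0.001, 0.707, 0.708, -0.001]
ft_force: [-0.1, 0.4, -1.1]
grip_width: 0.0574
need turn [-0.003 -0.     0.002] shift [-0.2203 -0.2265  0.0045] at [0.6522 0.0017 0.1237] w 0.0574 F [-0.1  0.4 -1.1] t 13.8 yaw shift [-0.2207 -0.2262  0.0037]
```

```bash
python3 -m creep '0 0 0 -.015 -.015 0 1;0 0 0 -.022 -.023 0 1;0 0 0 -.025 -.026 0 1;0 0 0 -.025 -.026 0 1;0 0 0 -.025 -.026 0 1;0 0 0 -.025 -.026 0 1;0 0 0 -.025 -.026 0 1;0 0 0 -.025 -.024 0 1;0 0 0 -.018 -.018 0 1;0 0 0 -.010 -.010 0 1;0 0 0 -.005 -.004 0 1;0 0 0 0 0 0 1;0 0 0 0 0 0 1;0 0 0 0 0 0 1';python3 - <<'E'
from h import *
look("w5",["tape_amber","can_gold"])
need(.426,-.219,.06)
E
```

```text
t: 15.0
ee_pos: [0.4136, -0.2202, 0.107]
tcp_rot: [-0.013, 0.705, 0.709, -0.001]
ft_force: [0.8, 0.2, -1.3]
grip_width: 0.0575
tcp [ 0.4136 -0.2202  0.107 ] yaw 1.5758 tilt [-0.0197  0.0162] t 15.0 w 0.0575 j [-0.73  0.55  1.92 -0.    0.7  -0.73]
tape_amber 0.79 [273. 318.  57.  28.] mean [ 0.4311 -0.3122] circ 0.4288 -0.3099 0.0236
can_gold 0.89 [191. 161. 220. 188.] mean [ 0.4275 -0.2194] circ 0.424 -0.2572 0.0889
need turn [-0.019 -0.016  0.007] shift [0.0002 0.0129 0.0471] at [ 0.414  -0.22    0.1073] w 0.0574 F [ 0.3  0.3 -0.8] t 15.2 yaw shift [0.001  0.012  0.0473]
```

View pics/w5.png

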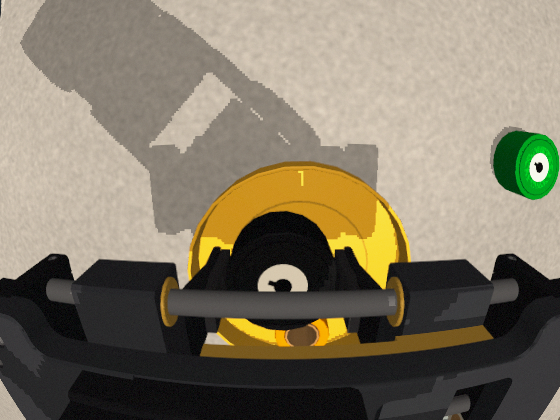

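Black is held over the can, and the amber tape lies flat in it at (300,333), clear of the spot for the black roll.

```bash
python3 -m creep '-.019 -.016 0 0 .006 .01 1;0 0 0 0 .006 .018 1;0 0 0 0 0 .018 1;0 0 0 0 0 0 1;0 0 0 0 0 0 1';python3 -c "from h import *;need(.426,-.217,.025)"
```

```text
t: 15.57
ee_pos: [0.4308, -0.218, 0.0613]
tcp_rot: [0.004, 0.702, 0.712, 0.0]
ft_force: [-0.1, -0.2, -1.1]
grip_width: 0.0574
need turn [0.006 0.005 0.014] shift [ 0.0013 -0.005   0.0362] at [ 0.4308 -0.218   0.0613] w 0.0574 F [-0.1 -0.2 -1.1] t 15.6 yaw shift [ 0.001  -0.0048  0.0363]
```

```bash
python3 -m creep '.006 .005 .014 .001 -.005 .014 1;0 0 0 0 0 .012 1;0 0 0 0 0 .008 1;0 0 0 0 0 .001 1;0 0 0 0 0 0 1';python3 -c "from h import *;need(.426,-.217,.024)"
```

```text
t: 15.98
ee_pos: [0.4287, -0.2176, 0.0299]
tcp_rot: [0.003, 0.706, 0.709, -0.0]
ft_force: [0.4, 0.1, -0.7]
grip_width: 0.0576
need turn [0.005 0.005 0.004] shift [ 0.0007 -0.0028  0.0058] at [ 0.4287 -0.2176  0.0299] w 0.0576 F [ 0.4  0.1 -0.7] t 16.0 yaw shift [ 0.0006 -0.0027  0.0059]
```

```bash
python3 -m creep '0 0 0 0 0 .006 1;0 0 0 0 0 .003 1;0 0 0 0 0 0 1;0 0 0 0 0 0 .19;0 0 0 0 0 0 .19;0 0 0 0 0 0 .19;0 0 0 0 0 0 .19;0 0 0 0 0 -.01 .19;0 0 0 0 0 -.025 .19;0 0 0 0 0 -.025 .19;0 0 0 0 0 -.03 .19;0 0 0 0 0 -.02 0;0 0 0 0 0 0 0;0 0 0 0 0 0 0';python3 -c "from h import *;need(.6295,-.164,.12)"
```

```text
t: 17.15
ee_pos: [0.4294, -0.217, 0.1447]
tcp_rot: [0.006, 0.705, 0.71, -0.0]
ft_force: [0.5, 0.4, 0.1]
grip_width: 0.0828
need turn [0.009 0.009 0.007] shift [0.0519 0.2003 0.026 ] at [ 0.4294 -0.217   0.1447] w 0.0828 F [0.5 0.4 0.1] t 17.1 yaw shift [0.053  0.2001 0.0247]
```

```bash
python3 -m creep '.009 .009 0 .005 .015 0 0;0 0 0 .007 .025 0 0;0 0 0 .007 .027 0 0;0 0 0 .007 .027 0 0;0 0 0 .007 .027 0 0;0 0 0 .007 .027 0 0;0 0 0 .006 .022 0 0;0 0 0 .004 .015 0 0;0 0 0 .002 .008 0 0;0 0 0 0 0 0 0;0 0 0 0 0 0 0;0 0 0 0 0 0 0';python3 - <<'E'
from h import *
look("w6",["leader_green"])
need(.6295,-.164,.075)
E
```

```text
t: 18.15
ee_pos: [0.6207, -0.1567, 0.1295]
tcp_rot: [-0.014, 0.706, 0.709, -0.004]
ft_force: [-0.4, 0.8, 0.4]
grip_width: 0.0868
tcp [ 0.6207 -0.1567  0.1295] yaw 1.5748 tilt [-0.0254  0.0133] t 18.15 w 0.0868 j [-0.42  0.68  1.46  0.    1.02 -0.43]
leader_green 0.62 [261. 186.  73.  74.] mean [ 0.6297 -0.1587] circ 0.6305 -0.1591 0.0321
need turn [-0.025 -0.013  0.004] shift [-0.0078  0.0104  0.0545] at [ 0.6204 -0.1569  0.1298] w 0.0872 F [0.5 0.3 0.1] t 18.2 yaw shift [-0.0071  0.0091  0.0548]
```

```bash
python3 -m creep '-.025 -.013 0 -.003 .008 .015 0;0 0 0 -.002 .001 .02 0;0 0 0 0 0 .02 0;0 0 0 0 0 .01 0;0 0 0 0 0 0 0;0 0 0 0 0 0 0';python3 -c "from h import *;need(.6297,-.163,.021)"
```

```text
t: 18.75
ee_pos: [0.6264, -0.1651, 0.0657]
tcp_rot: [0.001, 0.708, 0.707, 0.0]
ft_force: [-0.5, -0.3, 0.1]
grip_width: 0.0871
need turn [ 0.002  0.002 -0.001] shift [0.0022 0.0032 0.0447] at [ 0.6264 -0.1651  0.0657] w 0.0871 F [-0.5 -0.3  0.1] t 18.8 yaw shift [0.0021 0.0033 0.0447]
```

```bash
python3 -m creep '0 0 0 .002 .003 .012 0;0 0 0 0 0 .015 0;0 0 0 0 0 .012 0;0 0 0 0 0 .006 0;0 0 0 0 0 0 0;0 0 0 0 0 0 0';python3 -c "from h import *;need(.6297,-.163,.021)"
```

```text
t: 19.25
ee_pos: [0.6325, -0.1643, 0.0214]
tcp_rot: [0.005, 0.708, 0.706, 0.002]
ft_force: [-0.7, -0.1, 0.2]
grip_width: 0.0868
need turn [ 0.009  0.005 -0.002] shift [ 0.0013 -0.0028  0.0004] at [ 0.6325 -0.1643  0.0214] w 0.0868 F [-0.7 -0.1  0.2] t 19.2 yaw shift [ 0.0013 -0.0028  0.0004]
```

```bash
python3 -m creep '.009 .005 0 .001 -.0025 0 0;0 0 0 0 0 0 1;0 0 0 0 0 0 1;0 0 0 0 0 0 1;0 0 0 0 0 0 1;0 0 0 0 0 0 1;0 0 0 0 0 -.02 1;0 0 0 0 0 -.03 1;0 0 0 0 0 -.03 1;0 0 0 0 0 -.025 1;0 0 0 0 0 0 1;0 0 0 0 0 0 1' 25;python3 - <<'E'
from h import *
need(.488,.287,.13)
S=ctrl.grab_frame("scene");T=ctrl.grab_frame("top")
print("bottle tip",tri([ray(T,(28/2.1+100,243/2.1+120)),ray(S,(765/2+50,35/2+110))]),"base",onz(ray(S,(733/2+50,138/2+110)),0))
E
```

```text
t: 20.25
ee_pos: [0.6287, -0.1628, 0.1302]
tcp_rot: [-0.002, 0.708, 0.706, -0.0]
ft_force: [0.1, -0.2, -1.4]
grip_width: 0.0575
need turn [-0.004 -0.002 -0.002] shift [ 0.4494 -0.1418  0.0017] at [ 0.6287 -0.1628  0.1302] w 0.0575 F [ 0.1 -0.2 -1.4] t 20.2 yaw shift [ 4.498e-01 -1.407e-01  2.000e-04]
bottle tip (array([0.52576147, 0.44214754, 0.19315698]), np.float64(0.0016431778393515824)) base [0.53324692 0.44479184 0.        ]
```

```bash
python3 -m creep '0 0 0 .015 -.005 0 1;0 0 0 .025 -.008 0 1;0 0 0 .031 -.010 0 1;0 0 0 .031 -.010 0 1;0 0 0 .031 -.010 0 1;0 0 0 .031 -.010 0 1;0 0 0 .031 -.010 0 1;0 0 0 .031 -.010 0 1;0 0 0 .031 -.010 0 1;0 0 0 .031 -.010 0 1;0 0 0 .031 -.010 0 1;0 0 0 .031 -.010 0 1;0 0 0 .031 -.010 0 1;0 0 0 .025 -.008 0 1;0 0 0 .018 -.005 0 1;0 0 0 .010 -.003 0 1;0 0 0 .005 0 0 1;0 0 0 0 0 0 1;0 0 0 0 0 0 1;0 0 0 0 0 0 1';python3 - <<'E'
from h import *
look("w7",["can_blue"],.028)
need(.488,.287,.13,np.pi/6)
E
```

```text
t: 22.02
ee_pos: [0.4538, 0.3026, 0.1062]
tcp_rot: [-0.023, 0.709, 0.705, -0.023]
ft_force: [1.2, 0.2, -1.9]
grip_width: 0.0574
tcp [0.4538 0.3026 0.1062] yaw 1.5654 tilt [-0.0659  0.0002] t 22.02 w 0.0574 j [0.37 0.63 1.7  0.03 0.87 0.35]
can_blue 0.68 [169. 156. 226. 189.] mean [0.4478 0.2954] circ 0.4468 0.2648 0.0924
need turn [-0.06   0.034  1.041] shift [-0.0151  0.0324 -0.0258] at [0.4541 0.3024 0.1064] w 0.0572 F [-0.3  0.5 -1.5] t 22.1 yaw shift [ 0.0217  0.0303 -0.0236]
```

View pics/w7.png

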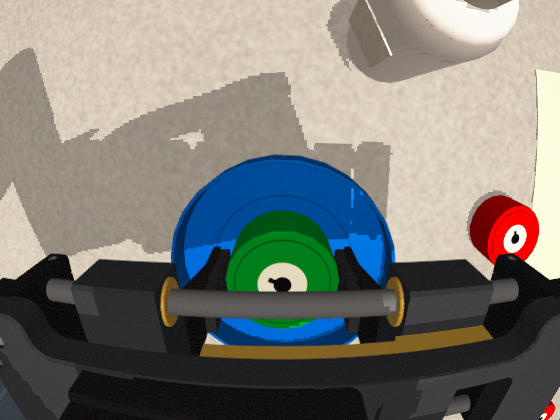

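Green is held over the blue can: the rim runs from (172,250) to (395,250), its top at (283,156). The bottle is far enough off. I'll take out the tilt, turn 60° and shift.

```bash
python3 -m creep '-.033 0 0 -.006 .012 -.008 1;-.033 0 0 -.005 .012 -.008 1;0 0 0 -.004 .009 -.006 1;0 0 .105 0 0 0 1;0 0 .105 0 0 0 1;0 0 .105 0 0 0 1;0 0 .105 0 0 0 1;0 0 .105 0 0 0 1;0 0 .105 0 0 0 1;0 0 .105 0 0 0 1;0 0 .105 0 0 0 1;0 0 .105 0 0 0 1;0 0 .105 0 0 0 1;0 0 0 0 0 0 1;0 0 0 0 0 0 1';python3 -c "from h import *;need(.489,.288,.06,np.pi/6)"
```

```text
t: 23.37
ee_pos: [0.5137, 0.273, 0.1437]
tcp_rot: [0.002, 0.975, 0.221, 0.02]
ft_force: [0.7, -0.5, -1.2]
grip_width: 0.0572
need turn [ 0.015 -0.037 -0.078] shift [-0.0189 -0.0253  0.0827] at [0.5137 0.273  0.1437] w 0.0572 F [ 0.7 -0.5 -1.2] t 23.4 yaw shift [-0.0139 -0.0253  0.0837]
```

```bash
python3 -m creep '.015 -.037 -.078 -.007 -.009 .01 1;0 0 0 -.007 -.010 .02 1;0 0 0 0 -.006 .02 1;0 0 0 0 0 .02 1;0 0 0 0 0 0 1;0 0 0 0 0 0 1';python3 -c "from h import *;need(.489,.288,.055,np.pi/6)"
```

```text
t: 23.87
ee_pos: [0.4972, 0.2875, 0.0764]
tcp_rot: [-0.0, 0.964, 0.266, 0.006]
ft_force: [0.3, -0.8, -0.8]
grip_width: 0.0575
need turn [ 0.003 -0.012  0.015] shift [-0.0071 -0.0047  0.0213] at [0.4972 0.2875 0.0764] w 0.0575 F [ 0.3 -0.8 -0.8] t 23.9 yaw shift [-0.0069 -0.0045  0.0214]
```

```bash
python3 -m creep '.003 -.012 .015 -.006 -.004 .01 1;0 0 0 -.001 0 .012 1;0 0 0 0 0 0 1;0 0 0 0 0 0 1';python3 -c "from h import *;need(.489,.288,.0245,np.pi/6)"
```

```text
t: 24.2
ee_pos: [0.4916, 0.2875, 0.0566]
tcp_rot: [-0.0, 0.966, 0.258, 0.002]
ft_force: [0.4, -0.6, -1.6]
grip_width: 0.0578
need turn [ 0.001 -0.005 -0.001] shift [-0.0022 -0.0018  0.0321] at [0.4916 0.2875 0.0566] w 0.0578 F [ 0.4 -0.6 -1.6] t 24.2 yaw shift [-0.002  -0.0017  0.0321]
```

```bash
python3 -m creep '0 -.005 0 -.002 -.002 .013 1;0 0 0 0 0 .011 1;0 0 0 0 0 .006 1;0 0 0 0 0 .003 1;0 0 0 0 0 0 1';python3 -c "from h import *;need(.489,.288,.0245,np.pi/6)"
```

```text
t: 24.62
ee_pos: [0.4925, 0.2897, 0.0306]
tcp_rot: [0.0, 0.966, 0.259, 0.005]
ft_force: [-0.3, 0.6, -1.5]
grip_width: 0.0572
need turn [ 0.003 -0.009 -0.   ] shift [-0.0039 -0.0003  0.006 ] at [0.4925 0.2897 0.0306] w 0.0572 F [-0.3  0.6 -1.5] t 24.6 yaw shift [-0.0039 -0.0003  0.0061]
```

```bash
python3 -m creep '.003 -.009 0 -.004 0 .005 1;0 0 0 -.001 0 .003 1;0 0 0 0 0 0 1';python3 -c "from h import *;need(.489,.288,.0245,np.pi/6)"; python3 -m creep '0 0 0 0 0 0 .19;0 0 0 0 0 0 .19;0 0 0 0 0 0 .19;0 0 0 0 0 0 .19;0 0 0 0 0 -.01 .19;0 0 0 0 0 -.025 .19;0 0 0 0 0 -.025 .19;0 0 0 0 0 -.03 .19;0 0 0 0 0 -.02 0;0 0 0 0 0 0 0;0 0 0 0 0 0 0';python3 -c "from h import *;need(.641,.2965,.14,5*np.pi/6)"
```

```text
t: 24.87
ee_pos: [0.4926, 0.2897, 0.0293]
tcp_rot: [-0.001, 0.966, 0.259, 0.006]
ft_force: [-0.8, 0.8, -1.5]
grip_width: 0.0576
need turn [ 0.001 -0.013 -0.   ] shift [-0.004  -0.0003  0.0047] at [0.4926 0.2897 0.0293] w 0.0576 F [-0.8  0.8 -1.5] t 24.9 yaw shift [-0.004  -0.0003  0.0048]
t: 25.78
ee_pos: [0.4896, 0.2883, 0.1407]
tcp_rot: [-0.001, 0.966, 0.259, 0.002]
ft_force: [-0.1, -0.2, -1.1]
grip_width: 0.0824
need turn [ 0.004 -0.003 -2.095] shift [0.1353 0.0686 0.0013] at [0.4896 0.2883 0.1407] w 0.0824 F [-0.1 -0.2 -1.1] t 25.8 yaw shift [-0.1271  0.0828  0.0007]
```

```bash
python3 -m creep '0 0 -.105 0 0 0 0;0 0 -.105 0 0 0 0;0 0 -.105 0 0 0 0;0 0 -.105 0 0 0 0;0 0 -.105 0 0 0 0;0 0 -.105 0 0 0 0;0 0 -.105 0 0 0 0;0 0 -.105 0 0 0 0;0 0 -.105 0 0 0 0;0 0 -.105 0 0 0 0;0 0 -.105 0 0 0 0;0 0 -.105 0 0 0 0;0 0 -.105 0 0 0 0;0 0 -.105 0 0 0 0;0 0 -.105 0 0 0 0;0 0 -.105 0 0 0 0;0 0 -.105 0 0 0 0;0 0 -.105 0 0 0 0;0 0 -.105 0 0 0 0;0 0 0 0 0 0 0';python3 -c "from h import *;need(.641,.2965,.13,5*np.pi/6)"
```

```text
t: 27.45
ee_pos: [0.4733, 0.2818, 0.116]
tcp_rot: [-0.019, 0.259, 0.966, -0.012]
ft_force: [0.7, 1.2, -0.3]
grip_width: 0.0869
need turn [-0.034 -0.03   0.001] shift [-0.1374  0.0959 -0.0215] at [0.4733 0.2818 0.116 ] w 0.0869 F [ 0.7  1.2 -0.3] t 27.4 yaw shift [-0.1379  0.0966 -0.014 ]
```

```bash
python3 -m creep '-.034 -.03 0 -.010 -.017 -.01 0;0 0 0 -.015 .005 -.005 0;0 0 0 -.018 .0105 0 0;0 0 0 -.018 .0105 0 0;0 0 0 -.018 .0105 0 0;0 0 0 -.018 .0105 0 0;0 0 0 -.016 .0105 0 0;0 0 0 -.012 .0105 0 0;0 0 0 -.006 .008 0 0;0 0 0 -.002 .008 0 0;0 0 0 0 0 0 0;0 0 0 0 0 0 0;0 0 0 0 0 0 0';python3 - <<'E'
from h import *
look("w8",["leader_red","leader_blue","leader_green"])
need(.641,.2965,.08,5*np.pi/6)
E
```

```text
t: 28.53
ee_pos: [0.6163, 0.2676, 0.1141]
tcp_rot: [-0.014, 0.275, 0.961, -0.008]
ft_force: [-0.1, 0.4, -0.7]
grip_width: 0.0869
tcp [0.6163 0.2676 0.1141] yaw 2.5841 tilt [-0.0309 -0.0076] t 28.53 w 0.0869 j [ 0.24  0.74  1.38  0.    1.05 -0.77]
leader_red 0.98 [294. 194.  78.  77.] mean [0.6374 0.2969] circ 0.6385 0.2973 0.0325
leader_red 0.61 [ 49. 237.  56.  22.] mean [0.5379 0.099 ] circ 0.5401 0.0893 0.0338
leader_blue 0.57 [174. 279.  58.  63.] mean [0.6559 0.1628] circ 0.6426 0.1641 0.0389
need turn [-0.022 -0.022 -0.033] shift [-0.0062  0.0383  0.0338] at [0.6166 0.2675 0.1148] w 0.0869 F [-0.6 -0.2  0.1] t 28.7 yaw shift [-0.0067  0.0373  0.0348]
```

View pics/w8.png

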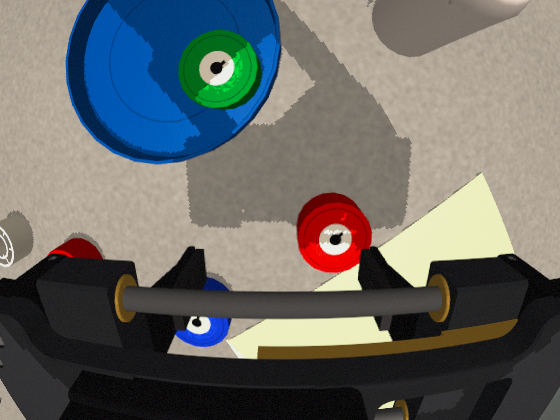

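The red at (334,235), between the blue can, the bottle and the blue leader (205,315), is the leftmost of the four. Green lies flat in the blue can at (217,70).

```bash
python3 -m creep '-.022 -.022 -.033 -.003 .012 0 0;0 0 0 -.002 .013 .005 0;0 0 0 -.001 .010 .008 0;0 0 0 0 .003 .01 0;0 0 0 0 0 0 0;0 0 0 0 0 0 0;0 0 0 0 0 0 0';python3 - <<'E'
from h import *
look("w9",["leader_red"])
need(.641,.297,.055,5*np.pi/6)
E
```

```text
t: 29.32
ee_pos: [0.6395, 0.2975, 0.0905]
tcp_rot: [-0.0, 0.258, 0.966, -0.0]
ft_force: [-0.4, 0.1, -0.2]
grip_width: 0.0873
tcp [0.6395 0.2975 0.0905] yaw 2.6189 tilt [-0.0007 -0.0008] t 29.32 w 0.0873 j [ 0.28  0.8   1.32 -0.    1.02 -0.77]
leader_red 0.81 [242. 190.  84.  90.] mean [0.6385 0.2991] circ 0.6387 0.298 0.0322
leader_red 0.6 [  0. 234.  56.  46.] mean [0.5419 0.0862] circ 0.5476 0.081 0.046
need turn [-0.     0.     0.001] shift [-0.0013  0.0002  0.0359] at [0.6398 0.2975 0.0909] w 0.087 F [ 0.9 -0.2 -0.3] t 29.4 yaw shift [-0.0013  0.0002  0.0359]
```

```bash
python3 -m creep '0 0 0 -.001 0 .015 0;0 0 0 0 0 .02 0;0 0 0 0 0 .017 0;0 0 0 0 0 .010 0;0 0 0 0 0 .005 0;0 0 0 0 0 0 0;0 0 0 0 0 0 0';python3 -c "from h import *;need(.641,.297,.021,5*np.pi/6)"
```

```text
t: 30.0
ee_pos: [0.6419, 0.2953, 0.0201]
tcp_rot: [0.001, 0.259, 0.966, 0.0]
ft_force: [0.4, -0.2, 0.3]
grip_width: 0.0869
need turn [ 0.001  0.003 -0.001] shift [ 0.0016  0.001  -0.0009] at [0.6419 0.2953 0.0201] w 0.0869 F [ 0.4 -0.2  0.3] t 30.0 yaw shift [ 0.0016  0.001  -0.0009]
```

```bash
python3 -m creep '0 0 0 .001 .001 0 0;0 0 0 0 0 0 1;0 0 0 0 0 0 1;0 0 0 0 0 0 1;0 0 0 0 0 0 1;0 0 0 0 0 0 1;0 0 0 0 0 -.02 1;0 0 0 0 0 -.03 1;0 0 0 0 0 -.03 1;0 0 0 0 0 -.03 1;0 0 0 0 0 -.005 1;0 0 0 0 0 0 1;0 0 0 0 0 0 1' 25;python3 - <<'E'
from h import *
need(.403,.288,.13,5*np.pi/6)
T=ctrl.grab_frame("top")
for l in ("can_blue","can_gold"):
  m=ctrl.masks_of("top",l)[0]["pixels"].astype(np.uint8)
  c=max(cv2.findContours(m,0,1)[0],key=cv2.contourArea); e=cv2.fitEllipse(cv2.convexHull(c)); print(l,e,onz(ray(T,e[0]),.02))
E
```

```text
t: 31.08
ee_pos: [0.6408, 0.2969, 0.1409]
tcp_rot: [0.002, 0.259, 0.966, 0.0]
ft_force: [-0.1, -0.1, -1.9]
grip_width: 0.0576
need turn [ 0.002  0.003 -0.001] shift [ 0.2014 -0.1268  0.0101] at [0.6408 0.2969 0.1409] w 0.0576 F [-0.1 -0.1 -1.9] t 31.1 yaw shift [ 0.2015 -0.1266  0.0109]
can_blue ((192.4032745361328, 263.99713134765625), (54.89270782470703, 59.77698516845703), 16.123430252075195) [0.44402709 0.25666631 0.02      ]
can_gold ((360.22607421875, 273.5691223144531), (58.33268356323242, 59.72091293334961), 145.81085205078125) [ 0.42525126 -0.2653236   0.02      ]
```

```bash
python3 -m creep '0 0 0 -.005 -.015 0 1;0 0 0 .005 -.018 0 1;0 0 0 .016 -.012 0 1;0 0 0 .020 -.012 0 1;0 0 0 .020 -.012 0 1;0 0 0 .020 -.012 0 1;0 0 0 .020 -.012 0 1;0 0 0 .020 -.012 0 1;0 0 0 .020 -.012 0 1;0 0 0 .020 -.012 0 1;0 0 0 .020 -.011 0 1;0 0 0 .016 -.005 0 1;0 0 0 .012 .000 0 1;0 0 0 .006 .002 0 1;0 0 0 0 0 0 1;0 0 0 0 0 0 1;0 0 0 0 0 0 1';python3 - <<'E'
from h import *
look("w10",["can_blue","leader_green"],.028)
need(.403,.288,.08,5*np.pi/6)
E
```

```text
t: 32.65
ee_pos: [0.3641, 0.272, 0.1193]
tcp_rot: [-0.017, 0.26, 0.965, -0.012]
ft_force: [0.9, -1.0, -2.0]
grip_width: 0.0575
tcp [0.3641 0.272  0.1193] yaw 2.6143 tilt [-0.0392 -0.0144] t 32.65 w 0.0575 j [ 0.39  0.52  1.93  0.    0.73 -0.65]
can_blue 0.96 [220. 196. 197. 148.] mean [0.4158 0.2852] circ 0.4381 0.2614 0.0911
leader_green 0.68 [337. 318.  22.  27.] mean [0.4838 0.2681] circ 0.481 0.2715 0.0182
leader_green 0.3 [224. 216. 116. 114.] mean [0.3913 0.2533] circ 0.4014 0.2455 0.0548
need turn [-0.032 -0.027 -0.004] shift [-0.0263  0.0348  0.0377] at [0.3642 0.2717 0.1195] w 0.0574 F [ 1.   0.2 -0.3] t 32.8 yaw shift [-0.0254  0.0335  0.0395]
```

View pics/w10.png

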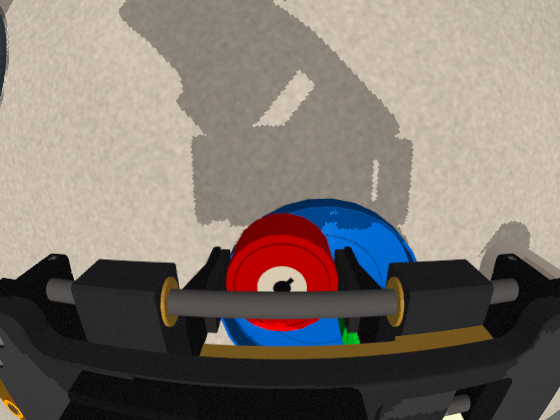

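Red is held near the can's robot-side rim, with green visible at (350,338). Correct and lower.

```bash
python3 -m creep '-.032 -.027 0 -.010 .012 .005 1;0 0 0 -.009 .012 .01 1;0 0 0 -.005 .007 .01 1;0 0 0 0 0 .01 1;0 0 0 0 0 0 1;0 0 0 0 0 0 1';python3 -c "from h import *;need(.403,.287,.055,5*np.pi/6)"
```

```text
t: 33.3
ee_pos: [0.4062, 0.2865, 0.0823]
tcp_rot: [0.002, 0.262, 0.965, 0.001]
ft_force: [0.2, -0.6, -0.8]
grip_width: 0.0577
need turn [ 0.004  0.004 -0.008] shift [ 0.0031 -0.0013  0.0272] at [0.4062 0.2865 0.0823] w 0.0577 F [ 0.2 -0.6 -0.8] t 33.3 yaw shift [ 0.003  -0.0011  0.0273]
```

```bash
python3 -m creep '.004 .004 -.008 .003 -.001 .014 1;0 0 0 0 0 .014 1;0 0 0 0 0 .014 1;0 0 0 0 0 .007 1;0 0 0 0 0 0 1;0 0 0 0 0 0 1';python3 -c "from h import *;need(.403,.287,.0235,5*np.pi/6)"
```

```text
t: 33.8
ee_pos: [0.4046, 0.2872, 0.0334]
tcp_rot: [0.001, 0.259, 0.966, 0.001]
ft_force: [-0.6, -0.8, -0.1]
grip_width: 0.0577
need turn [ 0.002  0.001 -0.   ] shift [ 0.0013 -0.0009  0.0099] at [0.4046 0.2872 0.0334] w 0.0577 F [-0.6 -0.8 -0.1] t 33.8 yaw shift [ 0.0013 -0.0009  0.0099]
```

```bash
python3 -m creep '0 0 0 .001 -.001 .007 1;0 0 0 0 0 .004 1;0 0 0 0 0 .002 1;0 0 0 0 0 0 1;0 0 0 0 0 0 .19;0 0 0 0 0 0 .19;0 0 0 0 0 0 .19;0 0 0 0 0 0 .19;0 0 0 0 0 -.01 .19;0 0 0 0 0 -.025 .19;0 0 0 0 0 -.025 .19;0 0 0 0 0 -.03 .19;0 0 0 0 0 -.02 0;0 0 0 0 0 0 0;0 0 0 0 0 0 0';python3 -c "from h import *;need(.476,-.009,.14)"
```

```text
t: 35.05
ee_pos: [0.4045, 0.2873, 0.1471]
tcp_rot: [0.005, 0.258, 0.966, 0.004]
ft_force: [-0.6, -0.2, -0.3]
grip_width: 0.0822
need turn [0.013 0.002 1.048] shift [-0.2098 -0.2212  0.0066] at [0.4045 0.2873 0.1471] w 0.0822 F [-0.6 -0.2 -0.3] t 35.0 yaw shift [-0.2963  0.0715  0.0071]
```

Turn back to yaw 90°, then go over to the core.

```bash
python3 -m creep '0 0 .105 0 0 0 0;0 0 .105 0 0 0 0;0 0 .105 0 0 0 0;0 0 .105 0 0 0 0;0 0 .105 0 0 0 0;0 0 .105 0 0 0 0;0 0 .105 0 0 0 0;0 0 .105 0 0 0 0;0 0 .105 0 0 0 0;0 0 .1 0 0 0 0;0 0 0 -.015 .003 0 0;0 0 0 -.025 .005 0 0;0 0 0 -.03 .007 0 0;0 0 0 -.03 .007 0 0;0 0 0 -.03 .007 0 0;0 0 0 -.03 .007 0 0;0 0 0 -.03 .007 0 0;0 0 0 -.02 .007 0 0;0 0 0 -.01 .005 0 0;0 0 0 0 0 0 0'
python3 -c "from h import *;need(.476,-.009,.14)"
```

```text
t: 36.72
ee_pos: [0.4376, 0.0529, 0.1286]
tcp_rot: [-0.007, 0.723, 0.69, -0.011]
ft_force: [-0.4, -0.1, -0.6]
grip_width: 0.0867
need turn [-0.026  0.005 -0.047] shift [-0.0601  0.041  -0.0121] at [0.4376 0.0529 0.1286] w 0.0867 F [-0.4 -0.1 -0.6] t 36.7 yaw shift [-0.0619  0.0384 -0.0114]
```

```bash
python3 -m creep '-.026 .005 -.047 -.015 .010 -.003 0;0 0 0 -.018 .012 0 0;0 0 0 -.016 .010 0 0;0 0 0 -.008 .005 0 0;0 0 0 0 0 0 0;0 0 0 0 0 0 0;0 0 0 0 0 0 0'
python3 - <<'E'
from h import *
look("w11",["core_white","leader_red"])
need(.476,-.009,.08)
E
```

```text
t: 37.3
ee_pos: [0.4686, -0.0022, 0.1263]
tcp_rot: [-0.007, 0.706, 0.708, -0.003]
ft_force: [-0.7, 0.1, -0.2]
grip_width: 0.0873
tcp [ 0.4686 -0.0022  0.1263] yaw 1.5732 tilt [-0.0142  0.0056] t 37.3 w 0.0873 j [-0.25  0.51  1.91  0.    0.74 -0.25]
core_white 0.56 [265. 186.  58.  70.] mean [ 0.4766 -0.0024] circ 0.4761 -0.0025 0.0279
leader_red 0.97 [349. 107.  81.  75.] mean [0.5459 0.0613] circ 0.5464 0.0614 0.0319
need turn [-0.014 -0.005  0.003] shift [-0.0072  0.0081  0.0464] at [ 0.4685 -0.0021  0.1265] w 0.087 F [-0.7  0.1  0.3] t 37.5 yaw shift [-0.0069  0.0075  0.0465]
```

View pics/w11.png

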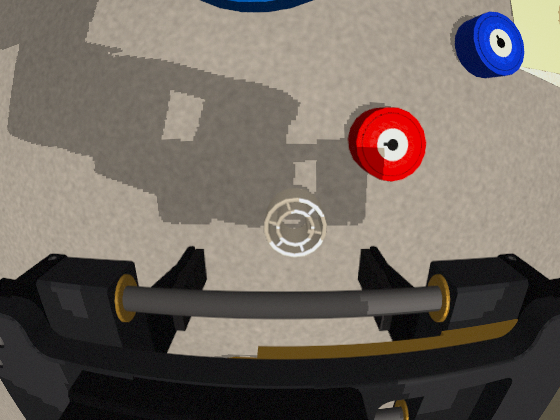

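The core is at (295,227), with the unwanted red at (387,143) clear of the finger paths.

```bash
python3 -m creep '-.014 -.005 0 -.003 .006 .015 0;0 0 0 0 .001 .02 0;0 0 0 0 0 .02 0;0 0 0 0 0 .01 0;0 0 0 0 0 0 0;0 0 0 0 0 0 0'
python3 - <<'E'
from h import *
f=look("w12",["core_white"])
need(.476,-.0065,.021)
E
```

```text
t: 37.95
ee_pos: [0.4754, -0.0015, 0.0609]
tcp_rot: [0.002, 0.704, 0.71, 0.001]
ft_force: [0.2, -0.8, 0.1]
grip_width: 0.0871
tcp [ 0.4754 -0.0015  0.0609] yaw 1.5793 tilt [ 0.0042 -0.0002] t 37.95 w 0.0871 j [-0.24  0.64  1.95  0.    0.55 -0.25]
core_white 0.93 [242. 207.  84.  87.] mean [0.4767 0.0009] circ 0.4771 -0.0004 0.0286
need turn [0.006 0.001 0.008] shift [-0.0048 -0.0001  0.0405] at [ 0.4759 -0.0017  0.0615] w 0.0872 F [0.6 0.4 0.7] t 38.0 yaw shift [-0.0048  0.0001  0.0405]
```

```bash
python3 -m creep '.006 0 .008 -.003 0 .012 0;0 0 0 -.001 0 .015 0;0 0 0 0 0 .010 0;0 0 0 0 0 .005 0;0 0 0 0 0 0 0;0 0 0 0 0 0 0'
python3 -c "from h import *;need(.476,-.005,.021)"
```

```text
t: 38.55
ee_pos: [0.4796, -0.0059, 0.0227]
tcp_rot: [0.005, 0.707, 0.708, 0.002]
ft_force: [-0.1, 0.2, 0.3]
grip_width: 0.0866
need turn [0.01  0.003 0.001] shift [ 0.0009 -0.0036  0.0016] at [ 0.4796 -0.0059  0.0227] w 0.0866 F [-0.1  0.2  0.3] t 38.5 yaw shift [ 0.0009 -0.0036  0.0017]
```

```bash
python3 -m creep '.01 .003 0 .001 -.003 .001 0;0 0 0 0 0 0 1;0 0 0 0 0 0 1;0 0 0 0 0 0 1;0 0 0 0 0 0 1;0 0 0 0 0 0 1;0 0 0 0 0 0 1;0 0 0 0 0 -.02 1;0 0 0 0 0 -.03 1;0 0 0 0 0 -.03 1;0 0 0 0 0 -.02 1;0 0 0 0 0 0 1;0 0 0 0 0 0 1' 15
python3 -c "from h import *;need(.446,.212,.12)"
```

```text
t: 39.63
ee_pos: [0.476, -0.0046, 0.1264]
tcp_rot: [-0.001, 0.707, 0.708, -0.001]
ft_force: [-0.1, -0.1, -0.3]
grip_width: 0.05
need turn [-0.002 -0.     0.001] shift [ 0.2167 -0.0297  0.0065] at [ 0.476  -0.0046  0.1264] w 0.05 F [-0.1 -0.1 -0.3] t 39.6 yaw shift [ 0.2166 -0.03    0.0064]
```

```bash
python3 -m creep '0 0 0 .015 -.002 0 1;0 0 0 .025 -.003 0 1;0 0 0 .028 -.004 0 1;0 0 0 .028 -.004 0 1;0 0 0 .028 -.004 0 1;0 0 0 .028 -.004 0 1;0 0 0 .022 -.003 0 1;0 0 0 .015 -.001 0 1;0 0 0 .008 0 0 1;0 0 0 0 0 0 1;0 0 0 0 0 0 1;0 0 0 0 0 0 1'
python3 - <<'E'
from h import *
look("w13",["leader_green","leader_red","can_blue"],.035)
need(.446,.212,.075)
E
```

```text
t: 40.63
ee_pos: [0.4449, 0.1976, 0.1142]
tcp_rot: [-0.006, 0.708, 0.706, -0.008]
ft_force: [0.6, -0.3, 0.3]
grip_width: 0.0504
tcp [0.4449 0.1976 0.1142] yaw 1.5674 tilt [-0.0203 -0.0035] t 40.63 w 0.0504 j [0.19 0.55 1.87 0.   0.74 0.19]
leader_green 0.78 [304.  62.  87.  80.] mean [0.4902 0.2898] circ 0.4904 0.2897 0.0303
leader_red 0.85 [192.  65.  84.  78.] mean [0.4087 0.2874] circ 0.4087 0.2874 0.0297
can_blue 0.91 [164.  16. 244. 235.] mean [0.4462 0.262 ] circ 0.4465 0.2626 0.0892
need turn [-0.019  0.003 -0.005] shift [0.0148 0.0012 0.0397] at [0.4455 0.1974 0.1147] w 0.0499 F [-0.2  0.6 -0.2] t 40.8 yaw shift [0.0146 0.0005 0.0397]
```

View pics/w13.png

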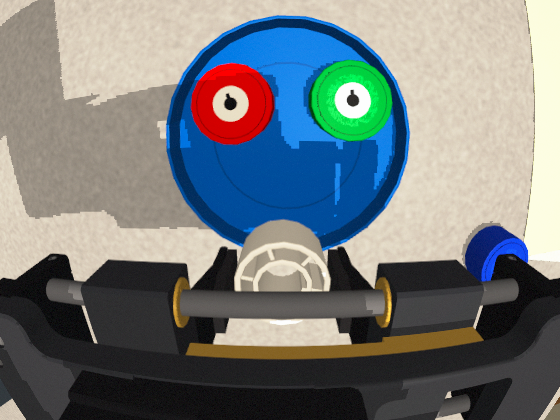

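Green (351,100) and red (231,104) lie flat and apart in the blue can; the core is held at its near edge.

```bash
python3 -m creep '-.019 .003 0 .008 .001 .012 1;0 0 0 .007 .001 .018 1;0 0 0 0 0 .018 1;0 0 0 0 0 .005 1;0 0 0 0 0 0 1;0 0 0 0 0 0 1';python3 -c "from h import *;need(.447,.213,.0235)"
```

```text
t: 41.33
ee_pos: [0.4512, 0.2096, 0.0621]
tcp_rot: [0.002, 0.711, 0.703, 0.003]
ft_force: [0.1, 0.5, -0.9]
grip_width: 0.0499
need turn [ 0.007 -0.001 -0.012] shift [ 0.0033 -0.0046  0.0386] at [0.4512 0.2096 0.0621] w 0.0499 F [ 0.1  0.5 -0.9] t 41.3 yaw shift [ 0.0034 -0.0042  0.0386]
```

```bash
python3 -m creep '.007 0 -.012 .003 -.004 .013 1;0 0 0 0 0 .013 1;0 0 0 0 0 .008 1;0 0 0 0 0 .004 1;0 0 0 0 0 0 1';python3 -c "from h import *;need(.447,.213,.0235)"
```

```text
t: 41.75
ee_pos: [0.4512, 0.2125, 0.03]
tcp_rot: [0.002, 0.708, 0.706, 0.004]
ft_force: [-0.0, 0.9, -0.1]
grip_width: 0.0499
need turn [ 0.009 -0.003 -0.002] shift [ 0.0005 -0.0042  0.0065] at [0.4512 0.2125 0.03  ] w 0.0499 F [-0.   0.9 -0.1] t 41.8 yaw shift [ 0.0005 -0.0042  0.0065]
```

```bash
python3 -m creep '.008 0 0 0 -.004 .006 1;0 0 0 0 0 .003 1;0 0 0 0 0 0 1;0 0 0 0 0 0 .28;0 0 0 0 0 0 .28;0 0 0 0 0 0 .28;0 0 0 0 0 0 .28;0 0 0 0 0 -.01 .28;0 0 0 0 0 -.025 .28;0 0 0 0 0 -.025 .28;0 0 0 0 0 -.03 .28;0 0 0 0 0 -.03 .28;0 0 0 -.025 0 -.02 .28;0 0 0 -.03 0 0 0;0 0 0 -.03 0 0 0;0 0 0 -.03 0 0 0;0 0 0 -.03 0 0 0;0 0 0 -.02 0 0 0;0 0 0 0 0 0 0;0 0 0 0 0 0 0'
python3 - <<'E'
from h import *
look("w14",["leader_green","leader_red","core_white","can_blue","bottle"],.038)
T=ctrl.grab_frame("top"); S=ctrl.grab_frame("scene")
cv2.imwrite("pics/end.png",np.vstack([cv2.resize(T["img"][150:310,100:480],(760,320)),cv2.resize(S["img"][115:250,50:430],(760,270))])[:,:,::-1])
for l,c in (("leader_black","can_gold"),("tape_amber","can_gold"),("can_gold",0),("can_blue",0),("leader_green",0),("leader_red",0),("core_white",0)):
    for a in ctrl.masks_of("top",l)[:3]:
        vs,us=np.nonzero(a["pixels"]); print(l,round(a["p"],2),onz(ray(T,(us.mean(),vs.mean())),.02 if "can" in l else .038)[:2].round(4))
E
```

```text
t: 43.42
ee_pos: [0.4512, 0.0408, 0.1802]
tcp_rot: [0.006, 0.707, 0.707, 0.009]
ft_force: [-0.3, 0.8, 0.1]
grip_width: 0.0864
tcp [0.4512 0.0408 0.1802] yaw 1.5709 tilt [0.0223 0.0042] t 43.42 w 0.0864 j [-0.16  0.38  1.93  0.01  0.81 -0.17]
leader_red 0.9 [529. 201.  31.  48.] mean [0.7867 0.0163] circ 0.793 0.0123 0.0431
leader_red 0.78 [346. 146.  66.  66.] mean [0.5442 0.0638] circ 0.5457 0.0653 0.0333
leader_red 0.75 [532.  44.  27.  49.] mean [0.7606 0.207 ] circ 0.7639 0.2127 0.0335
core_white 0.65 [255.   0.  51.  56.] mean [0.4519 0.2051] circ 0.4514 0.2055 0.0278
can_blue 0.9 [178.   0. 191.  67.] mean [0.4452 0.2019] circ 0.4469 0.2347 0.0845
leader_black 0.87 [ 0.4292 -0.2162]
tape_amber 0.62 [ 0.4311 -0.3095]
can_gold 0.93 [ 0.4256 -0.2673]
can_blue 0.94 [0.4452 0.2572]
leader_green 0.87 [0.4903 0.286 ]
leader_red 0.77 [0.4082 0.2834]
leader_red 0.68 [0.8159 0.0089]
leader_red 0.56 [0.5595 0.0611]
core_white 0.53 [0.4519 0.2071]
```

View pics/end.png

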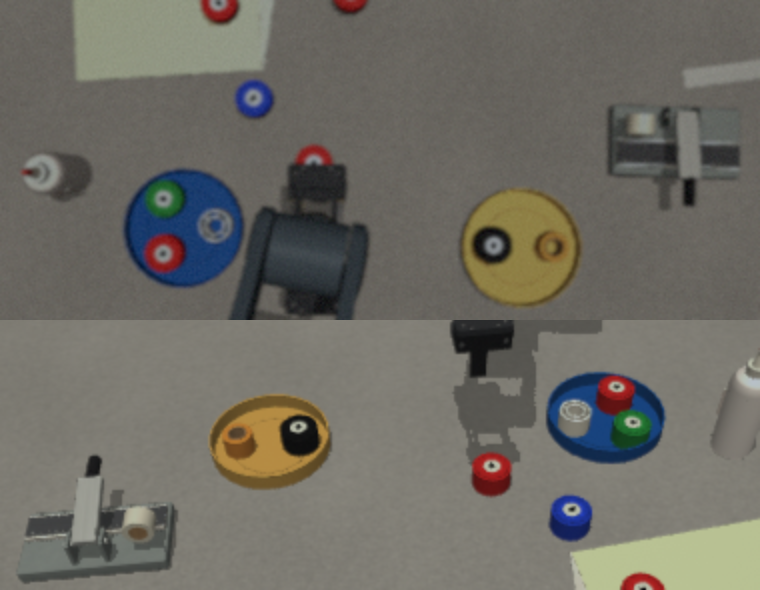

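View pics/w14.png

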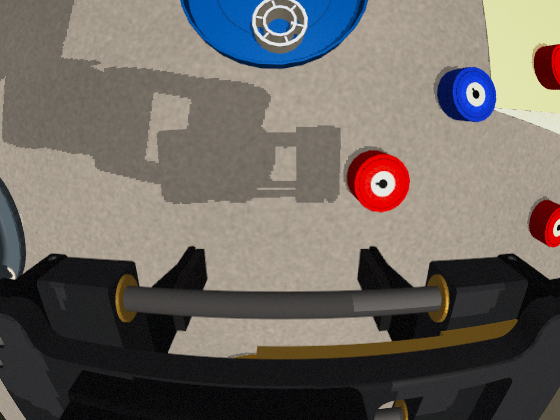

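All five pieces lie flat and apart in their cans, with margin to the rims. Nothing else has moved, and the gripper is empty and clear.

```bash
python3 -m creep '0 0 0 0 0 0 0;0 0 0 0 0 0 0;0 0 0 0 0 0 0'; python3 -c "
from rig import ctrl
print(ctrl.sign_off())"
```

```text
t: 44.42
ee_pos: [0.4514, 0.0415, 0.1797]
tcp_rot: [0.006, 0.706, 0.708, 0.009]
ft_force: [0.3, 0.1, -1.0]
grip_width: 0.0866
the job is handed in; nothing more can be done
None
```

Both kits are made up and the job was handed in at about 44 s of the 115 s; sign-off reports no verdict. The blue can holds the green leader, the leftmost red leader and the white core. The gold can holds the black leader and the amber tape.

- **Final positions:** In the last top and scene pictures all five pieces lie flat and apart. By the top camera they sit about 45–54 mm from their can centres, against limits of 61.5–67.5 mm.
- **Cans and other things:** Both cans measured within about 5 mm of where they started. The blue leader, splicer and bottle look unmoved by eye in those pictures; I did not measure them again at the end.
- **Disagreements:** The wrist and top cameras differed by about 5 mm in y on the blue can's centre and its contents. The moves also overshot by up to about 40 mm and tilted the tool by up to 0.07 rad, which I corrected before each pick and release. I let the pieces go a few millimetres above the can floor.

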